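Find the loose peg of the drying stand

ROBOT

A 7-joint arm with a two-finger parallel gripper is mounted at the origin on the work surface. World frame = base frame: x ahead of the robot, y to its left, z up, the work surface at z = 0. Lengths are in m, angles in rad, forces in N, time in s.
With the tool pointing down it reaches from about 0.35 to 0.775 m from the base axis. Payload 3.1 kg.
Tool frame: the origin (TCP) lies at the very end of the fingers, on their centre line; the grasp point (between the pads) lies 19 mm behind it (robot.grip_point_offset is the distance from the TCP to the grasp point, in m); z points along the fingers, x is the direction in which the jaws open and shut, and the axes are right-handed (so a half turn about z gives the same grasp; the last joint's range is limited). The gripper opens to 85 mm and grips with 20 to 120 N. Pads are 22 mm wide; open, the fingers measure 114 mm over their backs; the gripper's body (76 mm by 85 mm) begins 54 mm behind the grasp point. The pads swing forward as they close: fully open they stand 13 mm farther back than shut.
Start: joints at [1.227, 0.311, 0.014, 1.512, -0.004, 1.319, -0.027], TCP at [0.164, -0.525, 0.202] pointing down, gripper open.
Joint ranges: [-2.7, 2.7], [-0.3, 1.91], [-1.27, 1.3], [0.12, 2.57], [-1.44, 4.58], [0.2, 2.03], [-3.05, 3.05]. Speed limits (rad/s): [2.79, 2.79, 3.14, 3.14, 3.14, 3.14, 3.14].

INTERFACE

Orientations are given as a 3x3 rotation matrix whose columns are the frame's x, y, z axes.
In Python, from workcell import robot gives the robot as it stands.
- The arm moves only by the shell command python3 -m creep 'ROWS' [FORCE]. ROWS is JSON, a list of rows, each a list of 7 numbers: the shift along the world's x, y, z in cm, then the turn, a rotation vector about the world's x, y, z in rad, then the opening, from 0 (shut) to 1 (fully open). A call has 1 to 12 rows; each row shifts and turns the commanded pose from where the row before left it; what a row does not reach is not made up. A row lasts 1/8 s, in which the tool goes at most 62.5 mm and 10.7 degrees, less where a joint would pass 70% of its speed; a pose out of reach is approached as far as the arm can. A call is refused whole if a number of a shift passes 6.25 or a number of a turn 0.188, either way. A call with a gripper value outside its range is refused whole. The fingers move at their own pace and stop on an object; FORCE is the grip in N (left out, the last holds). Time passes only in rows, so rows that do not move let the fingers close. It gives the time, the measured TCP pose, the force and the opening at its end, in the units of the state.
- robot.observe(): the state, without advancing time (a new reading comes with each control period).
- robot.read_camera(name): name is "scene" or "top" or "wrist"; returns a dict with "img" (384x512x3 uint8, red, green, blue), "K" (3x3 intrinsics, pixels), "cam_to_world" (4x4, takes a point from camera to world coordinates); the wrist camera has in their place "mount" (4x4, takes a point from camera to tool coordinates, whose origin is the TCP and whose axes are the tool frame's). Camera axes: x right, y up, looking along -z (the intrinsics and any distortion apply to the point x, -y, -z); pixel columns grow to the right and rows downward; lengths in m; the calibration is good to about 2 mm. A picture is of the moment at which its call begins: read the wrist's pose just before it. There is no depth.
- robot.finish_job(): hands the job in, once; it reports no verdict.
Trained networks look in the newest picture that a camera, given by its name, has taken for a name from the list of things; names that differ only in an ending like _2 or _b are one class to them, and where a whole thing is asked for, a point or a joint stands for the part that bears it (a point fixed in the world has none). Each returns a list of dicts, best first, with "p" (0 to 1); they miss things now and then, are a little off and sometimes report something else, mostly with a low value. They report only what shows in the picture. A call takes as long as a camera call. They do not tell look-alikes from the thing itself.
- robot.trace(camera, name): "mask" (384x512 bool, what is visible of it) and "extent" ([left, top, width, height] in pixels, round what is visible of it).
- robot.tip_of(camera, name): "at" ([column, row] in pixels: a listed point, or the origin of a listed thing).
The state is a dict: "time_s": time; "joint_positions": joint angles; "qvel": joint speeds; "joint_efforts": joint torques, N m; "tool_pos": TCP position; "tcp_rot": TCP orientation; "contact_force": force on the tool from outside, world axes, zero at the start; "ft_torque": the same for the moment, N m; "opening": opening from 0.0 (shut) to 1.0 (fully open).
Only numpy, scipy, OpenCV 4.12 (cv2) and the standard library are available. Lean on these libraries where they do the work, as an engineer would, in place of code of your own. Each camera call takes 0.05 s, during which the arm holds its last target.

TASK

One of the three pegs of the glassware drying stand has a worn-out socket and is loose. Rock the pegs gently, with a few newtons, first to the left and then to the right along the row (left as seen from the robot), as far as each one readily gives, to find it; then lift the loose peg out and stand it upright, fully down, in the hole of the wooden repair block, and let go of it. Leave the two tight pegs in place, do not drag, tip or lift the stand, and leave the glassware alone.

Things in the scene. Friction and masses are not known exactly. Their poses are not given: they have to be found in the camera images.
- stand: Grey drying stand, 110 (x) by 310 (y) by 80 mm high, about 2.5 kg, standing free on the bench. Origin: centre of its underside; z up, y along the row of pegs towards the left one, x away from the robot. Pegs stand in it at y = +100, 0, -100 mm, x = 0. A hard push drags it, and pulling a tight peg up with over 12 N may tip or lift it.
- peg_left: White plastic peg, at the start in the stand's left socket. Origin: centre of the underside of its foot plate (56 mm across, 5 mm thick), which lies on the stand's top, 80 mm above the bench; z up. Above it a round post, 16 mm in diameter, domed tip 91 mm above the origin. Below, a 14 mm square stem with an 18 mm square foot, its end 72 mm below the origin. About 70 g.
- peg_middle: Peg just like peg_left, in the stand's middle socket. Which peg is loose cannot be seen. The loose one slides bodily about 8 mm each way from its socket's middle with almost no force, foot plate on the deck, and lifts out freely.
- peg_right: Peg just like peg_left, in the stand's right socket. A tight peg meets firm resistance within 1 mm (with the give of peg and gripper some 2 mm each way at 5 N); it is caught inside and cannot be pulled out. A sideways push of 6 N on its post is harmless; some 12 N wrenches its foot plate too hard against the deck.
- block: Wooden repair block, 100 by 100 by 80 mm high, fixed to the bench. Origin: centre of its underside; z up; a square hole runs straight down through its middle, its sides along the block's x and y.
- hole (a point): Centre of the mouth of the repair block's hole, level with the block's top, 80 mm above the bench. The hole is 27 mm square, with a 3 mm chamfer, so that a peg's 18 mm foot enters with 4.5 mm room on each side; fully down, the foot plate lies on the block's top.
- flask: Conical glass flask, 84 mm wide, 130 mm high, a bystander. Origin: centre of its underside.
- amber: Amber glass bottle with a black cap, 60 mm wide, 130 mm high, a bystander. Origin: centre of its underside.
- beaker: Glass beaker, 72 mm wide, 90 mm high, a bystander. Origin: centre of its underside.
There are look-alikes about, which are no part of the job. What is shaped like the peg_left but turquoise or yellow is not meant.

How it is judged:
By the outcome, as a careful person would: the job done as asked, in the order asked, and still so for the second after the job is handed in, with the robot touching nothing.
It also fails if it takes over 72 s, if anything falls off the work surface, if the arm or the gripper's body presses on something with over 40 N, if the wrist force passes 120 N, or if a joint passes its speed limit or range.

## Working session

There is one attempt and no reset: what is moved stays moved. The work goes in short steps, Python scripts to look and compute and a shell command to move; the robot and the scene stay as the last step left them, time stands still between calls to the robot, and variables do not carry over. Pictures are saved under pics/ and viewed, and the job is handed in when it is done.

```bash
ls; mkdir -p pics; cat > h.py <<'E'
import numpy as np, cv2
from workcell import robot
def shot(n,f):
    s=robot.observe(); c=robot.read_camera(n); cv2.imwrite('pics/'+f,c['img'][:,:,::-1]); return s,c
def ray(c,uv,s=None):
    T=c['cam_to_world'] if 'cam_to_world' in c else None
    if T is None:
        W=np.eye(4);W[:3,:3]=np.array(s['tcp_rot']);W[:3,3]=s['tool_pos'];T=W@np.array(c['mount'])
    T=np.array(T);K=np.array(c['K']);d=np.linalg.inv(K)@[uv[0],uv[1],1];d=np.array([d[0],-d[1],-d[2]])
    d=T[:3,:3]@d;return T[:3,3],d/np.linalg.norm(d)
def onz(c,uv,z,s=None):
    o,d=ray(c,uv,s);return o+d*(z-o[2])/d[2]
def tri(rs):
    A=0;b=0
    for o,d in rs:
        P=np.eye(3)-np.outer(d,d);A=A+P;b=b+P@o
    x=np.linalg.solve(A,b);return x,[np.linalg.norm((np.eye(3)-np.outer(d,d))@(x-o)) for o,d in rs]
E
python3 - <<'E'
from h import *
np.set_printoptions(precision=4,suppress=True)
st=robot.observe();print(st['tool_pos'],st['tcp_rot'],st['time_s'],st['opening'])
for n in('top','scene'):
    s,c=shot(n,n+'0.png');print(n,{k:v for k,v in c.items() if k!='img'})
    for nm in ('peg_left','block','hole','stand','flask','amber','beaker'):
        print(nm,[(np.round(d['at']),round(d['p'],2),onz(c,d['at'],0.08 if nm in('peg_left','hole') else 0)) for d in robot.tip_of(n,nm)])
E
```

```text
pics
[ 0.1633 -0.5244  0.2008] [[ 0.2973 -0.9548 -0.0008]
 [-0.9548 -0.2973  0.0022]
 [-0.0023  0.0001 -1.    ]] 0.0 1.0044130962400513
top {'K': array([[393.9429,   0.    , 256.6967],
       [  0.    , 393.9429, 184.7329],
       [  0.    ,   0.    ,   1.    ]]), 'cam_to_world': array([[ 0.0044,  0.9938, -0.1113,  0.4403],
       [-0.9999,  0.0027, -0.0161,  0.0251],
       [-0.0157,  0.1114,  0.9937,  1.3361],
       [ 0.    ,  0.    ,  0.    ,  1.    ]])}
peg_left [(array([166., 197.]), 0.78, array([0.54 , 0.335, 0.08 ])), (array([207., 200.]), 0.51, array([0.5314, 0.204 , 0.08  ])), (array([200., 161.]), 0.47, array([0.6582, 0.231 , 0.08  ]))]
block [(array([366., 214.]), 0.6, array([ 0.4927, -0.3219,  0.    ]))]
hole [(array([372., 213.]), 0.89, array([ 0.4931, -0.3198,  0.08  ]))]
stand [(array([242., 206.]), 0.83, array([0.5179, 0.0976, 0.    ]))]
flask [(array([251., 128.]), 0.94, array([0.7862, 0.0673, 0.    ]))]
amber [(array([318., 130.]), 0.74, array([ 0.7828, -0.1659,  0.    ])), (array([366., 214.]), 0.64, array([ 0.4904, -0.3238,  0.    ]))]
beaker [(array([155., 230.]
[... 542 characters left out ...]
544 , 0.3293, 0.08  ]))]
block [(array([135., 201.]), 0.9, array([ 0.4969, -0.3258,  0.    ])), (array([302., 178.]), 0.26, array([0.4008, 0.2193, 0.    ]))]
hole [(array([130., 179.]), 0.71, array([ 0.4926, -0.3267,  0.08  ]))]
stand [(array([276., 198.]), 0.89, array([0.5155, 0.1149, 0.    ]))]
flask [(array([272., 258.]), 0.82, array([0.777 , 0.0708, 0.    ]))]
amber [(array([181., 264.]), 0.96, array([ 0.7798, -0.1594,  0.    ])), (array([128., 176.]), 0.29, array([ 0.3453, -0.3766,  0.    ]))]
beaker [(array([353., 183.]), 0.81, array([0.4453, 0.3876, 0.    ])), (array([134., 200.]), 0.44, array([ 0.4876, -0.3294,  0.    ])), (array([269., 182.]), 0.29, array([0.4213, 0.1044, 0.    ]))]
```

View pics/top0.png

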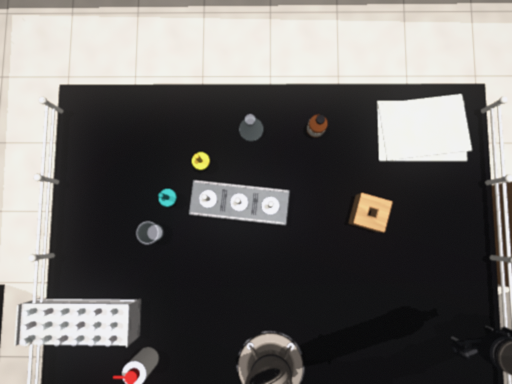

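View pics/scene0.png

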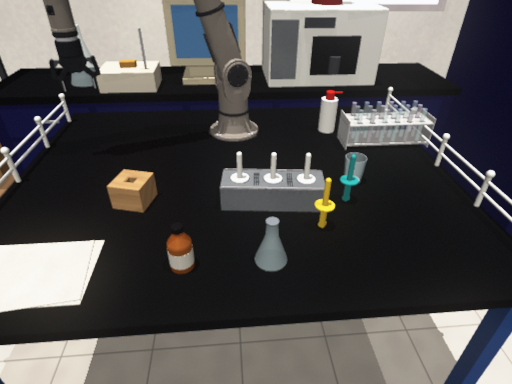

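```bash
python3 - <<'E'
from h import *
np.set_printoptions(precision=4,suppress=True)
t=cv2.imread('pics/top0.png');s=cv2.imread('pics/scene0.png')
a=cv2.resize(t[150:250,140:300],(800,500),interpolation=3);b=cv2.resize(s[130:240,200:370],(800,518),interpolation=3)
cv2.imwrite('pics/ct.png',a);cv2.imwrite('pics/cs.png',b)
cv2.imwrite('pics/cb.png',np.hstack([cv2.resize(t[183:243,340:400],(390,390),interpolation=3),cv2.resize(s[160:220,100:160],(390,390),interpolation=3)]))
E
```

```text
(no output)
```

View pics/ct.png

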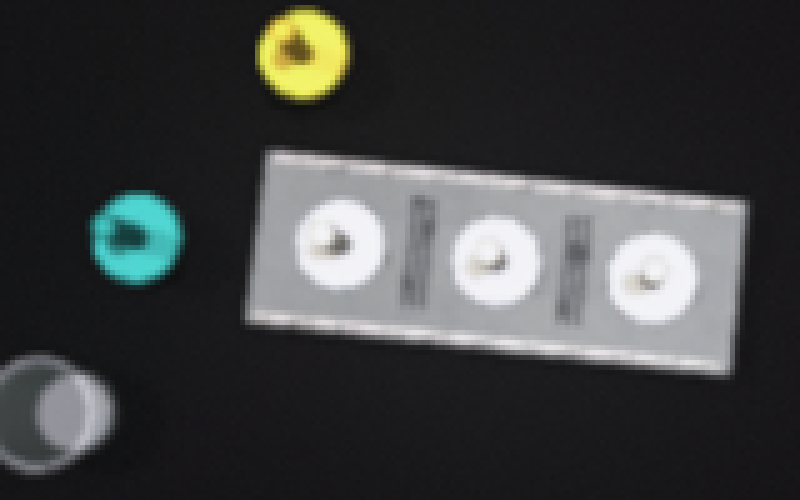

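View pics/cs.png

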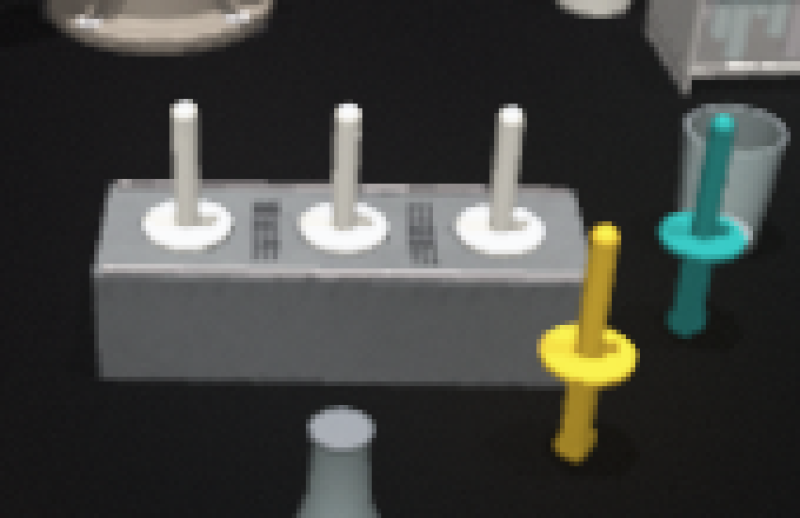

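View pics/cb.png

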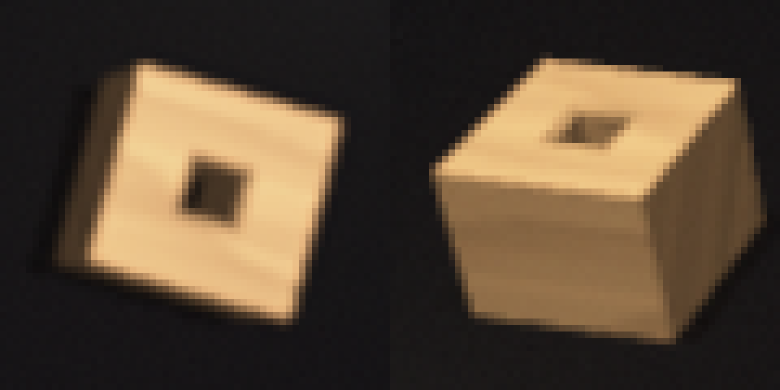

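```bash
python3 - <<'E'
from h import *
np.set_printoptions(precision=4,suppress=True)
ct=robot.read_camera('top');cs=robot.read_camera('scene')
f=lambda x,y,x0,y0,s:(x0+(x+.5)/s-.5,y0+(y+.5)/s-.5)
P=[]
for n,a,b,tip in [('L',(340,243),(500,229),(511,110)),('M',(496,259),(344,226),(348,107)),('R',(652,277),(186,225),(184,102))]:
    ua=f(*a,140,150,5);ub=f(*b,200,130,800/170)
    x,r=tri([ray(ct,ua),ray(cs,ub)]);P.append(x);print(n,x,np.round(r,4),onz(ct,ua,.085),onz(cs,ub,.085),'tip scene@.168',onz(cs,f(*tip,200,130,800/170),.168))
d=P[0]-P[2];print('row',np.linalg.norm(d),'yaw',np.degrees(np.arctan2(-d[0],d[1])))
tc=[f(*p,340,183,6.5) for p in [(135,62),(343,117),(297,323),(90,262)]]
sc=[f(*p,100,160,6.5) for p in [(646-390,198),(434-390,168),(545-390,60),(740-390,82)]]
A=np.array([onz(ct,p,.08) for p in tc]);B=np.array([onz(cs,p,.08) for p in sc])
print('block top\n',A,A.mean(0),'\n',B,B.mean(0))
for Q in (A,B):
    e=[Q[(i+1)%4]-Q[i] for i in range(4)];print([ (round(np.linalg.norm(v),3),round(np.degrees(np.arctan2(v[1],v[0])),1)) for v in e])
# true triangulation of block top centre
for i,(u,v) in enumerate(zip(tc,sc)):
    # match corners by nearest
    j=np.argmin(np.linalg.norm(B-A[i],axis=1));print(tri([ray(ct,u),ray(cs,sc[j])]))
print('hole',tri([ray(ct,f(213,190,340,183,6.5)),ray(cs,f(590-390,130,100,160,6.5))]),onz(ct,f(213,190,340,183,6.5),.08))
E
```

```text
L [0.5366 0.2008 0.0849] [0.001 0.001] [0.5368 0.2018 0.085 ] [0.5368 0.1998 0.085 ] tip scene@.168 [0.5316 0.2005 0.168 ]
M [0.5268 0.1013 0.0857] [0.0007 0.0007] [0.5269 0.102  0.085 ] [0.5257 0.1007 0.085 ] tip scene@.168 [0.5205 0.1011 0.168 ]
R [0.5158 0.0014 0.0842] [0.0014 0.0014] [0.5158 0.0028 0.085 ] [ 0.5169 -0.      0.085 ] tip scene@.168 [0.5067 0.001  0.168 ]
row 0.20051087130619075 yaw -5.972882099229993
block top
 [[ 0.5582 -0.2853  0.08  ]
 [ 0.5315 -0.3859  0.08  ]
 [ 0.4314 -0.3603  0.08  ]
 [ 0.4604 -0.2611  0.08  ]] [ 0.4954 -0.3231  0.08  ] 
 [[ 0.555  -0.2887  0.08  ]
 [ 0.5235 -0.3872  0.08  ]
 [ 0.4312 -0.3584  0.08  ]
 [ 0.4588 -0.2622  0.08  ]] [ 0.4921 -0.3241  0.08  ]
[(np.float64(0.104), np.float64(-104.9)), (np.float64(0.103), np.float64(165.7)), (np.float64(0.103), np.float64(73.7)), (np.float64(0.101), np.float64(-13.9))]
[(np.float64(0.103), np.float64(-107.7)), (np.float64(0.097), np.float64(162.7)), (np.float64(0.1), np.float64(74.0)), (np.float64(0.1), np.float64(-15.4))]
(array([ 0.5582, -0.2863,  0.0819]), [np.float64(0.0014348489951096141), np.float64(0.0014348489951095007)])
(array([ 0.5311, -0.3842,  0.0849]), [np.float64(4.7917400349790614e-05), np.float64(4.791740034967796e-05)])
(array([ 0.4313, -0.3593,  0.0802]), [np.float64(0.0009133625637915617), np.float64(0.000913362563791571)])
(array([ 0.4605, -0.2614,  0.0809]), [np.float64(0.0004909160968424158), np.float64(0.0004909160968424019)])
hole (array([ 0.4959, -0.3232,  0.0793]), [np.float64(0.0013571362774688852), np.float64(0.0013571362774688772)]) [ 0.4956 -0.3216  0.08  ]
```

The task pegs are the three white ones in the stand, at top-view pixels L (208,199), M (239,202) and R (270,205). The turquoise (167,197) and yellow (200,161) pegs stand outside it and are look-alikes. Both crops confirm this. The plate tops triangulate to about 85 mm and the row is 200.5 mm long, as they should be. The block's hole is at about (0.4955, -0.3225), and the block is turned about -14.6°.

I'll start above the right peg.

```bash
python3 -m creep '[[2.94,4.38,0.2,0,0,-0.034,1],[2.94,4.38,0.2,0,0,-0.034,1],[2.94,4.38,0.2,0,0,-0.034,1],[2.94,4.38,0.2,0,0,-0.034,1],[2.94,4.38,0.2,0,0,-0.034,1],[2.94,4.38,0.2,0,0,-0.034,1],[2.94,4.38,0.2,0,0,-0.034,1],[2.94,4.38,0.2,0,0,-0.034,1],[2.94,4.38,0.2,0,0,-0.034,1],[2.94,4.38,0.2,0,0,-0.034,1],[2.94,4.38,0.2,0,0,-0.034,1],[2.94,4.38,0,0,0,-0.034,1]]' 30; python3 -m creep '[[0,0,0,0,0,0,1],[0,0,0,0,0,0,1]]'
python3 - <<'E'
from h import *
np.set_printoptions(precision=4,suppress=True)
s,c=shot('wrist','w1.png');print(s['tool_pos'],s['tcp_rot'],s['contact_force'],s['joint_positions'],c['K'],c['mount'])
for d in robot.tip_of('wrist','peg_left'):print(d['at'],d['p'],onz(c,d['at'],.08,s))
E
```

```text
time_s: 2.4
tool_pos: [0.5174, 0.0016, 0.2243]
tcp_rot: [[-0.108, -0.994, 0.001], [-0.994, 0.108, -0.0], [0.0, -0.001, -1.0]]
contact_force: [0.2, -0.4, 0.6]
opening: 1.0
time_s: 2.65
tool_pos: [0.516, -0.0003, 0.2237]
tcp_rot: [[-0.106, -0.994, -0.001], [-0.994, 0.106, -0.001], [0.001, 0.001, -1.0]]
contact_force: [-1.2, -1.2, 0.1]
opening: 0.996
[ 0.516  -0.0003  0.2237] [[-0.106  -0.9944 -0.0008]
 [-0.9944  0.106  -0.001 ]
 [ 0.0011  0.0007 -1.    ]] [-1.2327 -1.2363  0.1208] [ 0.3447  0.2653 -0.4758  1.548   0.1241  1.3592 -1.8201] [[305.8553   0.     253.8584]
 [  0.     305.8553 189.876 ]
 [  0.       0.       1.    ]] [[ 1.      0.0006 -0.0009 -0.0002]
 [ 0.0003 -0.9638 -0.2667 -0.0673]
 [-0.001   0.2667 -0.9638 -0.1713]
 [ 0.      0.      0.      1.    ]]
[6.8, 51.1] 0.7 [0.6569 0.2198 0.08  ]
[62.4, 170.9] 0.64 [0.5382 0.1991 0.08  ]
```

View pics/w1.png

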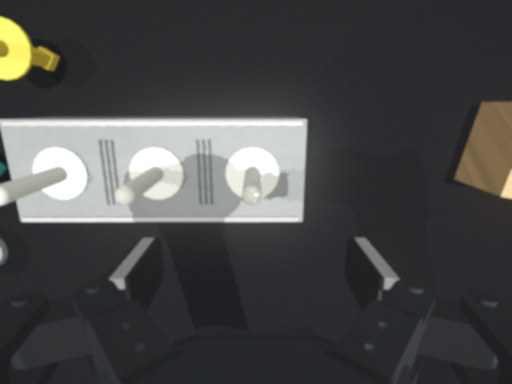

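Wrist view shows the three plates at about (252,173), (156,173) and (60,173), with the right peg's tip near (252,194). I'll locate them with the wrist camera.

```bash
python3 - <<'E'
from h import *
np.set_printoptions(precision=4,suppress=True)
s,c=shot('wrist','w2.png');print(s['tool_pos'],s['contact_force'])
g=c['img'].min(2)
m=(g>200).astype(np.uint8);m[200:]=0
for x0,x1 in((30,92),(125,186),(222,283)):
    sub=np.zeros_like(m);sub[144:204,x0:x1]=m[144:204,x0:x1]
    ys,xs=np.nonzero(sub);ctr=((xs.min()+xs.max())/2,(ys.min()+ys.max())/2);print(xs.min(),xs.max(),ys.min(),ys.max(),onz(c,ctr,.085,s))
for t in[(252,191),(126,192)]: print('tip',onz(c,t,.163,s))
E
python3 - <<'E'
import cv2;i=cv2.imread('pics/w2.png');cv2.imwrite('pics/w2c.png',cv2.resize(i[130:220,20:300],(784,252),interpolation=3))
E
```

```text
[ 0.5158 -0.0016  0.2238] [-0.1315  0.4688 -0.5846]
30 85 146 199 [0.5382 0.2    0.085 ]
125 185 144 199 [0.5282 0.0996 0.085 ]
222 282 144 198 [ 0.5177 -0.0001  0.085 ]
tip [ 0.5181 -0.0004  0.163 ]
tip [0.5282 0.0984 0.163 ]
```

View pics/w2c.png

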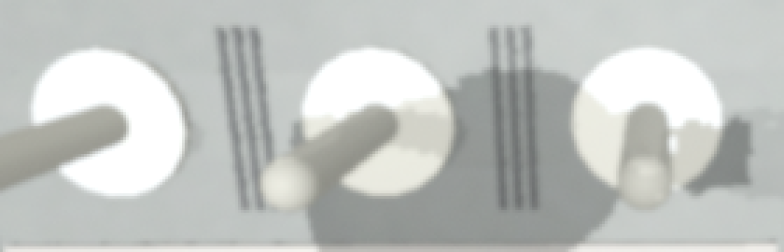

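```bash
python3 -m creep '[[0,0,-3,0,0,0,1],[0,0,-3,0,0,0,1],[0,0,-3,0,0,0,1],[0,0,-2,0,0,0,1],[0,0,0,0,0,0,0.5],[0,0,0,0,0,0,0.5],[0,0,0,0,0,0,0.35],[0,0,0,0,0,0,0.35]]' 20; python3 -m creep '[[0,0,0,0,0,0,0.35],[0,0,0,0,0,0,0.35]]'
python3 - <<'E'
from h import *
s,c=shot('wrist','w3.png');print(s['tool_pos'],s['contact_force'],s['opening'])
E
```

```text
time_s: 3.8
tool_pos: [0.517, 0.0004, 0.1148]
tcp_rot: [[-0.106, -0.994, 0.002], [-0.994, 0.106, -0.0], [-0.0, -0.002, -1.0]]
contact_force: [-0.6, -1.2, 0.9]
opening: 0.351
time_s: 4.05
tool_pos: [0.5164, 0.0005, 0.114]
tcp_rot: [[-0.106, -0.994, 0.0], [-0.994, 0.106, -0.0], [0.0, -0.0, -1.0]]
contact_force: [-0.4, -0.2, -0.3]
opening: 0.349
[5.16385424e-01 4.85863428e-04 1.14028922e-01] [-0.36459598 -0.19737725 -0.29413264] 0.34918286893722045
```

View pics/w3.png

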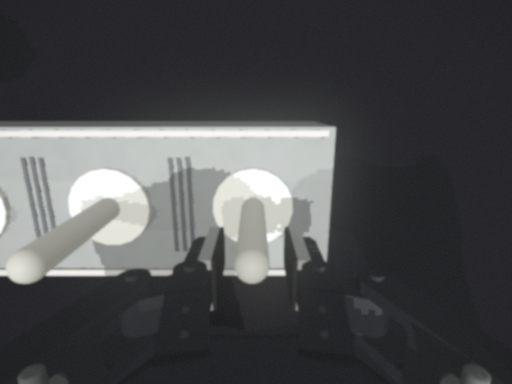

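```bash
cat > f.py <<'E'
from h import *
F=[];P=[]
for i in range(6):
    robot.read_camera('wrist');s=robot.observe();F.append(s['contact_force']);P.append(s['tool_pos'])
F=np.mean(F,0);P=np.mean(P,0);r=np.array([.105,.9945,0])
print('F',np.round(F,2),'F.row',round(F@r,2),'P',np.round(P*1000,1),'row mm',round(1000*P@r,2),'op',round(s['opening'],3),'t',s['time_s'])
E
python3 f.py; python3 -m creep '[[0,0,0,0,0,0,0.15],[0,0,0,0,0,0,0.1],[0,0,0,0,0,0,0.1],[0,0,0,0,0,0,0.1],[0,0,0,0,0,0,0.1]]' 20; python3 f.py
```

```text
F [-0.06  0.05  0.32] F.row 0.04 P [5.163e+02 5.000e-01 1.139e+02] row mm 54.67 op 0.347 t 4.4
time_s: 5.03
tool_pos: [0.5162, 0.0004, 0.1138]
tcp_rot: [[-0.106, -0.994, -0.0], [-0.994, 0.106, -0.0], [0.0, 0.0, -1.0]]
contact_force: [-1.0, 0.4, -0.9]
opening: 0.179
F [-0.34  0.07 -0.67] F.row 0.03 P [5.163e+02 4.000e-01 1.139e+02] row mm 54.64 op 0.174 t 5.325
```

```bash
python3 -m creep '[[0.01,0.1,0,0,0,0,0.1],[0,0,0,0,0,0,0.1]]' | grep force; python3 f.py;  python3 -m creep '[[0,0.05,0,0,0,0,0.1],[0,0,0,0,0,0,0.1]]' | grep force; python3 f.py
```

```text
contact_force: [0.5, 0.1, -0.2]
F [-0.31 -0.1  -0.95] F.row -0.13 P [516.4   1.5 113.9] row mm 55.69 op 0.178 t 5.875
contact_force: [0.4, -0.8, -0.4]
F [-0.05 -0.16 -0.82] F.row -0.16 P [516.4   1.9 113.9] row mm 56.14 op 0.178 t 6.425
```

```bash
for i in 1; do :; done; python3 -m creep '[[0.01,0.1,0,0,0,0,0.1],[0,0,0,0,0,0,0.1]]' | grep force; python3 f.py;  python3 -m creep '[[0.01,0.1,0,0,0,0,0.1],[0,0,0,0,0,0,0.1]]' | grep force; python3 f.py
```

```text
contact_force: [-0.7, -0.3, -1.5]
F [ 0.31 -0.18 -0.7 ] F.row -0.14 P [516.5   3.  113.9] row mm 57.19 op 0.177 t 6.975
contact_force: [0.3, 0.1, -1.5]
F [-0.15  0.01 -0.69] F.row -0.0 P [516.6   4.  113.9] row mm 58.18 op 0.176 t 7.525
```

```bash
python3 -m creep '[[0.01,0.1,0,0,0,0,0.1],[0.01,0.1,0,0,0,0,0.1],[0,0,0,0,0,0,0.1]]' | grep force; python3 f.py;  python3 -m creep '[[0.01,0.1,0,0,0,0,0.1],[0,0,0,0,0,0,0.1]]' | grep force; python3 f.py; python3 -m creep '[[0.01,0.1,0,0,0,0,0.1],[0,0,0,0,0,0,0.1]]' | grep force; python3 f.py
```

```text
contact_force: [-0.7, -0.2, -0.5]
F [-0.35  0.03 -0.68] F.row -0.01 P [516.8   5.9 113.9] row mm 60.18 op 0.178 t 8.2
contact_force: [-0.1, -0.2, -1.3]
F [-0.07 -0.24 -0.54] F.row -0.24 P [516.9   7.  113.9] row mm 61.21 op 0.176 t 8.75
contact_force: [0.8, -0.1, 0.3]
F [ 0.15 -0.16 -1.11] F.row -0.14 P [517.    8.  113.9] row mm 62.22 op 0.174 t 9.3
```

```bash
python3 -m creep '[[0,0.05,0,0,0,0,0.1],[0,0,0,0,0,0,0.1]]' | grep force; python3 f.py;  python3 -m creep '[[0.01,0.05,0,0,0,0,0.1],[0,0,0,0,0,0,0.1]]' | grep force; python3 f.py
```

```text
contact_force: [0.3, -0.0, -0.5]
F [ 0.09  0.09 -0.71] F.row 0.1 P [517.    8.5 113.9] row mm 62.71 op 0.179 t 9.85
contact_force: [0.6, 0.4, -1.2]
F [-0.34 -0.22 -0.78] F.row -0.26 P [517.1   8.8 113.9] row mm 63.08 op 0.175 t 10.4
```

```bash
python3 - <<'E'
from h import *
for n in('wrist','top'):shot(n,n+'4.png')
E
```

```text
(no output)
```

View pics/wrist4.png

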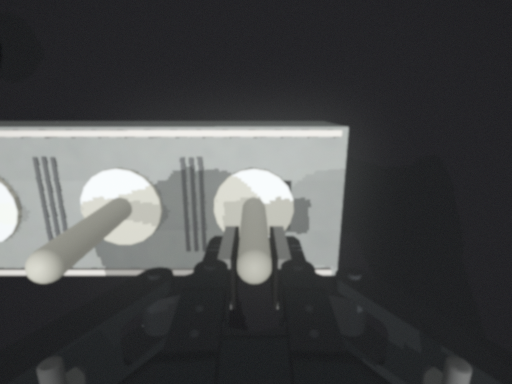

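The right peg's plate is still under the gripper at (254,207), while the stand's edge has shifted and a corner of the socket shows at (288,185). So the peg slides bodily and is loose. I'll go on to the end of its play, then right.

```bash
python3 -m creep '[[0.01,0.05,0,0,0,0,0.1],[0,0,0,0,0,0,0.1]]' | grep force; python3 f.py;  python3 -m creep '[[0.01,0.05,0,0,0,0,0.1],[0,0,0,0,0,0,0.1]]' | grep force; python3 f.py
```

```text
contact_force: [-0.4, -0.8, -0.0]
F [-0.07 -0.81 -0.44] F.row -0.81 P [517.2   9.4 113.9] row mm 63.64 op 0.177 t 11.05
contact_force: [-0.3, -0.8, -0.5]
F [-0.25 -0.89  0.03] F.row -0.91 P [517.3   9.8 113.9] row mm 64.04 op 0.176 t 11.6
```

```bash
python3 -m creep '[[0.01,0.07,0,0,0,0,0.1],[0,0,0,0,0,0,0.1]]' | grep force; python3 f.py;  python3 -m creep '[[0.0,-0.1,0,0,0,0,0.1],[-0.01,-0.2,0,0,0,0,0.1],[-0.02,-0.2,0,0,0,0,0.1],[-0.02,-0.2,0,0,0,0,0.1],[-0.02,-0.2,0,0,0,0,0.1],[-0.02,-0.2,0,0,0,0,0.1],[-0.02,-0.2,0,0,0,0,0.1],[-0.01,-0.1,0,0,0,0,0.1],[0,0,0,0,0,0,0.1]]' | grep force; python3 f.py
```

```text
contact_force: [0.3, -2.2, 0.2]
F [-0.32 -2.28  0.79] F.row -2.3 P [517.4  10.4 114. ] row mm 64.66 op 0.173 t 12.15
contact_force: [-0.5, 0.1, -0.4]
F [-0.03 -0.39 -0.74] F.row -0.39 P [516.2  -3.2 113.9] row mm 50.98 op 0.175 t 13.575
```

```bash
python3 -m creep '[[-0.01,-0.1,0,0,0,0,0.1],[-0.02,-0.2,0,0,0,0,0.1],[0,0,0,0,0,0,0.1]]' | grep force; python3 f.py;  python3 -m creep '[[-0.01,-0.1,0,0,0,0,0.1],[0,0,0,0,0,0,0.1]]' | grep force; python3 f.py;python3 -m creep '[[-0.01,-0.06,0,0,0,0,0.1],[0,0,0,0,0,0,0.1]]' | grep force; python3 f.py
```

```text
contact_force: [-0.2, -0.0, -0.8]
F [-0.08 -0.14 -0.36] F.row -0.15 P [515.9  -6.4 113.9] row mm 47.84 op 0.174 t 14.25
contact_force: [-0.1, 0.9, -1.0]
F [-0.3   0.24 -0.37] F.row 0.2 P [515.8  -7.3 113.9] row mm 46.88 op 0.179 t 14.8
contact_force: [-0.3, 0.8, 0.1]
F [ 0.32  0.17 -0.95] F.row 0.2 P [515.7  -7.9 113.9] row mm 46.31 op 0.182 t 15.35
```

```bash
python3 -m creep '[[-0.01,-0.06,0,0,0,0,0.1],[0,0,0,0,0,0,0.1]]' | grep force; python3 f.py;python3 -m creep '[[-0.01,-0.06,0,0,0,0,0.1],[0,0,0,0,0,0,0.1]]' | grep force; python3 f.py
```

```text
contact_force: [0.3, 0.2, -0.9]
F [ 0.25  1.1  -0.3 ] F.row 1.12 P [515.7  -8.3 113.9] row mm 45.85 op 0.178 t 15.9
contact_force: [0.6, 1.6, -0.6]
F [ 0.05  2.04 -0.14] F.row 2.04 P [515.6  -8.8 114. ] row mm 45.41 op 0.178 t 16.45
```

The right peg slid 8 to 9 mm each way with almost no force, so it is the loose one. I'll return it to the middle and check the other two as asked.

```bash
python3 -m creep '[[0.05,0.4,0,0,0,0,0.1],[0.05,0.54,0,0,0,0,0.1],[0,0,0,0,0,0,0.1],[0,0,0,0,0,0,0.6],[0,0,0,0,0,0,0.6],[0,0,0,0,0,0,0.6]]'; python3 -m creep '[[0,0,3,0,0,0,0.6],[0,0,3,0,0,0,0.6],[0,0,3,0,0,0,0.6],[0.54,5,0.5,0,0,0,0.6],[0.54,5,0,0,0,0,0.6],[0,0,0,0,0,0,0.6],[0,0,0,0,0,0,0.6]]'; python3 - <<'E'
from h import *
for i in range(2): s,c=shot('wrist','w5.png')
print(s['tool_pos'],s['contact_force'])
E
```

```text
time_s: 17.2
tool_pos: [0.5166, 0.0001, 0.1139]
tcp_rot: [[-0.106, -0.994, 0.0], [-0.994, 0.106, -0.0], [0.0, -0.0, -1.0]]
contact_force: [0.1, -0.7, -0.6]
opening: 0.601
time_s: 18.08
tool_pos: [0.5273, 0.0996, 0.2087]
tcp_rot: [[-0.106, -0.994, -0.0], [-0.994, 0.106, -0.001], [0.001, 0.0, -1.0]]
contact_force: [-0.0, -0.4, 0.4]
opening: 0.599
[0.52742233 0.09860003 0.20863674] [ 0.88338429 -0.77545788 -0.28073587]
```

View pics/w5.png

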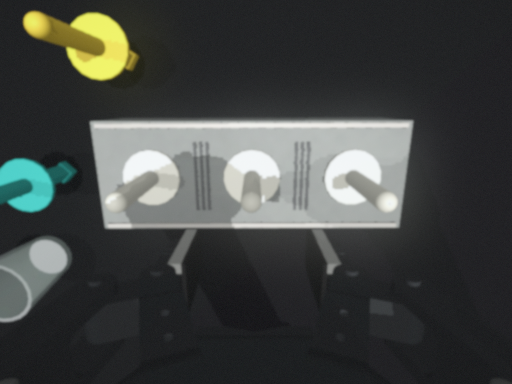

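The middle peg's tip is at (251,201), centred under the gripper. Going down and gripping it.

```bash
python3 -m creep '[[0,0.05,-3,0,0,0,0.5],[0,0,-3,0,0,0,0.4],[0,0,-2.5,0,0,0,0.35],[0,0,-1,0,0,0,0.35],[0,0,0,0,0,0,0.25],[0,0,0,0,0,0,0.1],[0,0,0,0,0,0,0.1],[0,0,0,0,0,0,0.1],[0,0,0,0,0,0,0.1]]' 20 |tail -2; python3 f.py; python3 -m creep '[[0.01,0.1,0,0,0,0,0.1],[0,0,0,0,0,0,0.1]]' | grep force; python3 f.py
```

```text
contact_force: [0.7, 0.3, 1.6]
opening: 0.175
F [0.13 0.13 2.08] F.row 0.14 P [527.7 101.  114.4] row mm 155.81 op 0.181 t 19.6
contact_force: [-0.4, -1.4, 3.9]
F [-0.73 -1.89  4.99] F.row -1.96 P [527.7 101.1 114.3] row mm 155.93 op 0.176 t 20.15
```

```bash
python3 -m creep '[[0,0,0.05,0,0,0,0.1],[0,0,0,0,0,0,0.1]]' | grep force; python3 f.py;  python3 -m creep '[[0,0.04,0,0,0,0,0.1],[0,0,0,0,0,0,0.1]]' | grep force; python3 f.py
```

```text
contact_force: [0.1, -2.3, 3.5]
F [ 0.58 -2.13  2.98] F.row -2.05 P [527.6 101.3 114.4] row mm 156.1 op 0.176 t 20.7
contact_force: [1.5, -2.8, 3.3]
F [ 0.65 -3.51  3.59] F.row -3.42 P [527.5 101.8 114.4] row mm 156.64 op 0.175 t 21.25
```

```bash
python3 -m creep '[[0,0.03,0.02,0,0,0,0.1],[0,0,0,0,0,0,0.1]]' | grep force; python3 f.py;  python3 -m creep '[[0,-0.1,0,0,0,0,0.1],[-0.01,-0.1,0,0,0,0,0.1],[0,0,0,0,0,0,0.1],[0,0,0,0,0,0,0.1]]' | grep force; python3 f.py; python3 -m creep '[[0,-0.06,0,0,0,0,0.1],[0,0,0,0,0,0,0.1]]' | grep force; python3 f.py
```

```text
contact_force: [1.1, -4.7, 2.7]
F [ 0.45 -3.92  3.22] F.row -3.85 P [527.4 102.1 114.5] row mm 156.95 op 0.178 t 21.8
contact_force: [0.3, -0.9, -0.5]
F [ 0.76 -0.13  0.06] F.row -0.05 P [527.1 101.3 114.5] row mm 156.13 op 0.179 t 22.6
contact_force: [0.5, 0.5, 0.3]
F [ 0.36  0.88 -0.22] F.row 0.91 P [527.1 100.1 114.5] row mm 154.87 op 0.176 t 23.15
```

```bash
python3 -m creep '[[0,-0.07,0,0,0,0,0.1],[0,0,0,0,0,0,0.1]]' | grep force; python3 f.py;  python3 -m creep '[[0,-0.05,0,0,0,0,0.1],[0,0,0,0,0,0,0.1]]' | grep force; python3 f.py
```

```text
contact_force: [0.9, 0.9, -0.3]
F [ 0.18  1.91 -0.59] F.row 1.92 P [527.2  99.6 114.6] row mm 154.44 op 0.178 t 23.7
contact_force: [-0.8, 3.3, -0.8]
F [-0.52  3.62  0.01] F.row 3.55 P [527.3  99.3 114.7] row mm 154.09 op 0.176 t 24.25
```

The middle peg is firm both ways: about 1.5 mm at 3.5–3.9 N. It is tight. On to the left peg.

```bash
python3 -m creep '[[0.01,0.21,0,0,0,0,0.1],[0,0,0,0,0,0,0.4],[0,0,0,0,0,0,0.6],[0,0,0,0,0,0,0.6],[0,0,3,0,0,0,0.6],[0,0,3,0,0,0,0.6],[0,0,3,0,0,0,0.6],[0.52,4.97,0.4,0,0,0,0.6],[0.52,4.97,0,0,0,0,0.6],[0,0,0,0,0,0,0.6],[0,0,0,0,0,0,0.6]]'; python3 - <<'E'
from h import *
for i in range(2): s,c=shot('wrist','w6.png')
print(s['tool_pos'],s['contact_force'])
E
```

```text
time_s: 25.62
tool_pos: [0.5379, 0.1993, 0.2083]
tcp_rot: [[-0.106, -0.994, -0.0], [-0.994, 0.106, -0.002], [0.002, 0.0, -1.0]]
contact_force: [0.5, -0.6, -0.4]
opening: 0.6
[0.53815991 0.19833992 0.20829873] [-0.52464751 -0.69847973  0.24869784]
```

View pics/w6.png

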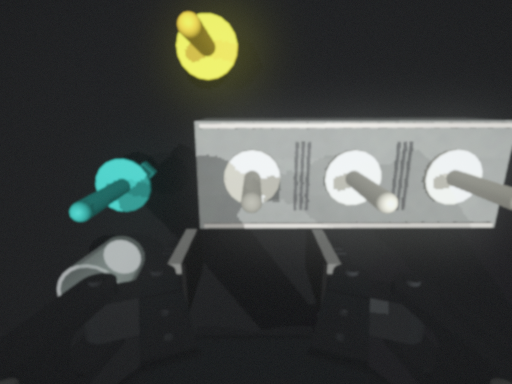

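The left peg's tip is at (251,201), centred the same way.

```bash
python3 -m creep '[[0,0.05,-3,0,0,0,0.5],[0,0,-3,0,0,0,0.4],[0,0,-2.4,0,0,0,0.35],[0,0,-1,0,0,0,0.35],[0,0,0,0,0,0,0.25],[0,0,0,0,0,0,0.1],[0,0,0,0,0,0,0.1],[0,0,0,0,0,0,0.1],[0,0,0,0,0,0,0.1]]' 20 |tail -2; python3 f.py; python3 -m creep '[[0.01,0.1,0.03,0,0,0,0.1],[0,0,0,0,0,0,0.1]]' | grep force; python3 f.py
```

```text
contact_force: [0.1, -0.7, 1.3]
opening: 0.178
F [ 0.64 -0.18  2.32] F.row -0.11 P [538.4 200.8 115.2] row mm 256.22 op 0.177 t 27.15
contact_force: [-0.3, -2.4, 3.6]
F [ 0.14 -3.    4.71] F.row -2.97 P [538.3 201.  115.2] row mm 256.38 op 0.179 t 27.7
```

```bash
python3 -m creep '[[0,0.04,0.04,0,0,0,0.1],[0,0,0,0,0,0,0.1]]' | grep force; python3 f.py;  python3 -m creep '[[0,-0.1,0,0,0,0,0.1],[-0.01,-0.16,0,0,0,0,0.1],[0,0,0,0,0,0,0.1],[0,0,0,0,0,0,0.1]]' | grep force; python3 f.py
```

```text
contact_force: [0.5, -3.5, 4.2]
F [ 0.96 -4.1   4.27] F.row -3.98 P [538.1 201.4 115.3] row mm 256.78 op 0.178 t 28.25
contact_force: [2.9, 0.5, 2.5]
F [1.85 0.96 1.71] F.row 1.15 P [537.7 200.6 115.4] row mm 255.97 op 0.177 t 29.05
```

```bash
python3 -m creep '[[0,-0.07,0,0,0,0,0.1],[0,0,0,0,0,0,0.1]]' | grep force; python3 f.py
```

```text
contact_force: [2.0, 2.0, 1.9]
F [0.82 2.48 2.73] F.row 2.55 P [537.6 199.4 115.4] row mm 254.7 op 0.175 t 29.6
```

```bash
python3 -m creep '[[0,-0.04,0,0,0,0,0.1],[0,0,0,0,0,0,0.1]]' | grep force; python3 f.py
```

```text
contact_force: [1.1, 3.5, 3.0]
F [0.71 3.5  2.72] F.row 3.55 P [537.7 198.9 115.4] row mm 254.31 op 0.174 t 30.15
```

The left peg is also firm: about 1–2 mm at 3.5–4 N. So the right peg is the loose one, and I'm going back to it.

```bash
python3 -m creep '[[0.01,0.23,0,0,0,0,0.1],[0,0,0,0,0,0,0.4],[0,0,0,0,0,0,0.6],[0,0,0,0,0,0,0.6],[0,0,3,0,0,0,0.6],[0,0,3,0,0,0,0.6],[0,0,3,0,0,0,0.6],[-0.5,-5,0.4,0,0,0,0.6],[-0.55,-5,0,0,0,0,0.6],[-0.5,-5,0,0,0,0,0.6],[-0.55,-5,0,0,0,0,0.6],[0,0,0,0,0,0,0.6]]'; python3 - <<'E'
from h import *
for i in range(4): s,c=shot('wrist','w7.png')
print(s['tool_pos'],s['contact_force'])
E
```

```text
time_s: 31.65
tool_pos: [0.5163, -0.0065, 0.2088]
tcp_rot: [[-0.117, -0.993, -0.002], [-0.993, 0.117, -0.004], [0.005, 0.001, -1.0]]
contact_force: [1.1, 0.4, -0.2]
opening: 0.6
[0.5167491  0.00162423 0.20928386] [-0.74382642  0.93334635 -0.35777519]
```

View pics/w7.png

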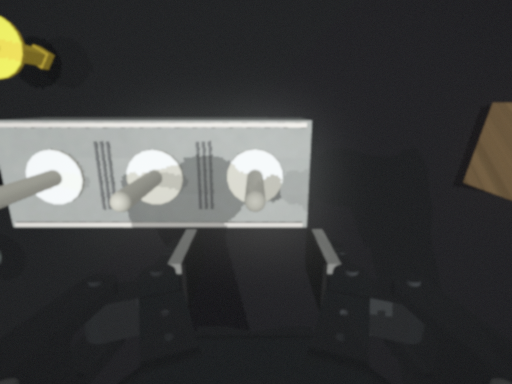

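The right peg's tip is at (255,201), centred. Down, grip, then lift.

```bash
python3 -m creep '[[0,0,-3,0,0,0,0.5],[0,0,-3,0,0,0,0.4],[0,0,-2.6,0,0,0,0.35],[0,0,-1,0,0,0,0.35],[0,0,0,0,0,0,0.25],[0,0,0,0,0,0,0.1],[0,0,0,0,0,0,0.1],[0,0,0,0,0,0,0.1],[0,0,0,0,0,0,0.1]]' 40 |tail -2; python3 f.py; python3 -m creep '[[0,0,0.5,0,0,0,0.1],[0,0,0.5,0,0,0,0.1],[0,0,0,0,0,0,0.1]]' | grep force; python3 f.py
```

```text
contact_force: [-0.7, -0.4, 2.0]
opening: 0.17
F [-0.43 -0.16  2.97] F.row -0.2 P [517.4   0.6 113.9] row mm 54.92 op 0.173 t 33.275
contact_force: [0.9, 0.5, -0.2]
F [ 0.01 -0.1  -1.  ] F.row -0.09 P [516.7   0.6 123.1] row mm 54.9 op 0.17 t 33.95
```

```bash
python3 -m creep '[[0,0,1.5,0,0,0,0.1],[0,0,2,0,0,0,0.1],[0,0,2,0,0,0,0.1],[0,0,2,0,0,0,0.1],[0,0,2,0,0,0,0.1],[0,0,1.5,0,0,0,0.1],[0,0,0,0,0,0,0.1]]'; python3 - <<'E'
from h import *
for n in('top','scene','wrist'): s,c=shot(n,n+'8.png')
print(s['tool_pos'],s['contact_force'],s['opening'])
E
```

```text
time_s: 34.83
tool_pos: [0.518, 0.0009, 0.235]
tcp_rot: [[-0.106, -0.994, 0.003], [-0.994, 0.106, -0.0], [-0.0, -0.003, -1.0]]
contact_force: [-0.5, 0.3, -0.7]
opening: 0.169
[0.51662725 0.00061318 0.23298809] [-0.54988284  0.09821695 -0.35985577] 0.16788837920998134
```

View pics/scene8.png

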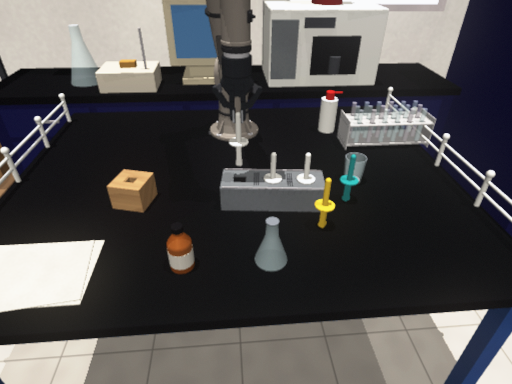

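View pics/wrist8.png

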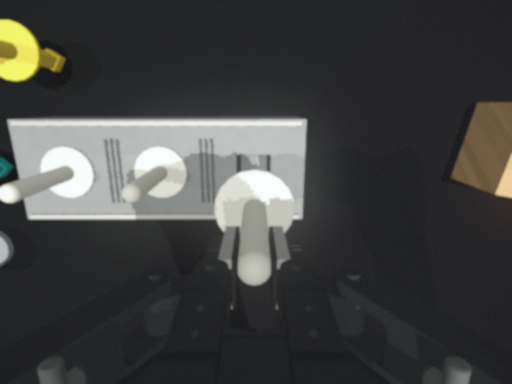

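The peg is out and hangs upright, at (239,140) in the scene view, with the stand undisturbed. Next I'll carry it most of the way to the block and measure the hole from close up.

```bash
python3 -m creep '[[-0.3,-3,0,0,0,-0.025,0.1],[-0.35,-4,0,0,0,-0.025,0.1],[-0.4,-4,0,0,0,-0.025,0.1],[-0.35,-4,0,0,0,-0.025,0.1],[-0.4,-4,0,0,0,-0.025,0.1],[-0.3,-3,0,0,0,-0.025,0.1],[0,0,0,0,0,0,0.1],[0,0,0,0,0,0,0.1],[0,0,0,0,0,0,0.1]]'; python3 - <<'E'
from h import *
for i in range(3): s,c=shot('wrist','w9.png')
print(s['tool_pos'],s['tcp_rot'],s['opening'])
for d in robot.tip_of('wrist','hole'):print(d['at'],d['p'],onz(c,d['at'],.08,s))
E
```

```text
time_s: 36.1
tool_pos: [0.4965, -0.2173, 0.2333]
tcp_rot: [[-0.25, -0.968, 0.0], [-0.968, 0.25, 0.001], [-0.001, 0.0, -1.0]]
contact_force: [0.5, -0.3, -0.8]
opening: 0.17
[ 0.49634514 -0.21785708  0.23341994] [[-2.50771768e-01 -9.68046211e-01  2.32428344e-04]
 [-9.68046139e-01  2.50771844e-01  3.92765295e-04]
 [-4.38501440e-04 -1.26506914e-04 -9.99999896e-01]] 0.16618817799348243
[352.7, 146.5] 0.68 [ 0.49439435 -0.32569056  0.08      ]
```

View pics/w9.png

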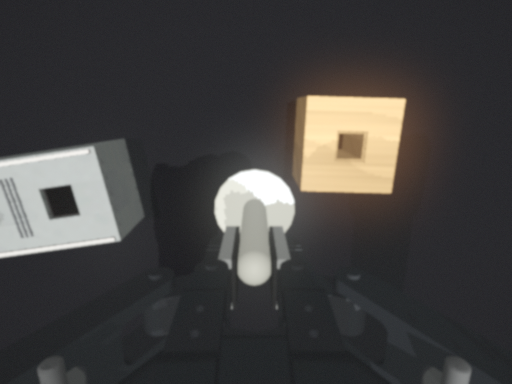

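```bash
python3 - <<'E'
from h import *
np.set_printoptions(precision=4,suppress=True)
s,c=shot('wrist','w10.png');t=robot.read_camera('top');print(s['tool_pos'])
Q=np.array([onz(c,p,.08,s) for p in[(308,96),(405,99),(393,194),(303,191)]]);print(Q,Q.mean(0))
for i in range(4):
    v=Q[(i+1)%4]-Q[i];print(np.linalg.norm(v),np.degrees(np.arctan2(v[1],v[0])))
g=c['img'];cv2.imwrite('pics/w10c.png',cv2.resize(g[80:210,285:415][:,:,::-1],(585,585),interpolation=3))
f=(340+213.5/6.5-.5,183+190.5/6.5-.5)
print(onz(c,(351,145.5),.08,s), tri([ray(c,(351,145.5),s),ray(t,f)]))
E
```

```text
[ 0.4961 -0.2185  0.2334]
[[ 0.5562 -0.2911  0.08  ]
 [ 0.5284 -0.3861  0.08  ]
 [ 0.4309 -0.3607  0.08  ]
 [ 0.4594 -0.2651  0.08  ]] [ 0.4937 -0.3257  0.08  ]
0.09898353696910202 -106.29647511024882
0.10075489553797676 165.38828217329367
0.0997801763127203 73.40050662453588
0.10020707259578288 -15.057354565273403
[ 0.4955 -0.3248  0.08  ] (array([ 0.4956, -0.3232,  0.0801]), [np.float64(0.0015464133726631707), np.float64(0.0015464133726631126)])
```

View pics/w10c.png

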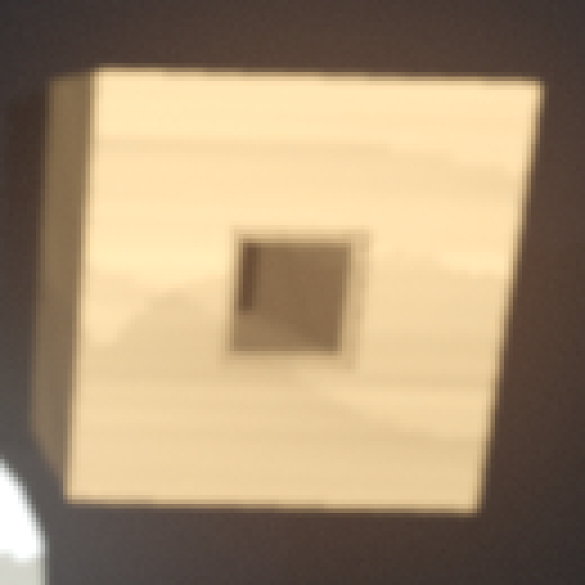

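```bash
python3 - <<'E'
from h import *
np.set_printoptions(precision=4,suppress=True)
s,c=shot('wrist','w11.png');P=np.array(s['tool_pos']);R=np.array(s['tcp_rot']);print(P)
# plate rim points visible: left, right extremes and top
M=np.array(c['mount']);K=np.array(c['K'])
img=c['img'];m=img.min(2)>130;m[:165]=0;m[250:]=0
ys,xs=np.nonzero(m[:, 205:305]);xs=xs+205;print(xs.min(),xs.max(),ys.min(),ys.max())
for oy in(-.004,-.002,0,.002,.004):
    a=np.linspace(0,2*np.pi,200);pt=np.stack([.028*np.cos(a),oy+.028*np.sin(a),0*a-.0+.029],1)
    q=(pt-M[:3,3])@M[:3,:3];u=K[0,0]*q[:,0]/-q[:,2]+K[0,2];v=K[1,1]*-q[:,1]/-q[:,2]+K[1,2]
    print(oy,u.min(),u.max(),v.min(),v.max())
print(onz(c,(350.4,146.1),.08,s))
E
```

```text
[ 0.4961 -0.2189  0.2334]
214 304 165 249
-0.004 213.00169251220893 294.635957122355 160.57975435342257 238.5236239442201
-0.002 213.10627561969457 294.53348558190737 163.56091532458913 241.1099540292243
0 213.21032934131705 294.431532332594 166.5264606985156 243.68366225168637
0.002 213.31385768645086 294.33009345213446 169.47651284861698 246.24484078291712
0.004 213.4168646240849 294.2291650577259 172.41119287298199 248.7935808989638
[ 0.4949 -0.3246  0.08  ]
```

```bash
python3 -m creep '[[0,-2.5,0,0,0,0,0.1],[0,-2.5,0,0,0,0,0.1],[0,-2.5,0,0,0,0,0.1],[0.03,-2,0,0,0,0,0.1],[0,-1,0,0,0,0,0.1],[0,0,-2,0,0,0,0.1],[0,0,-2,0,0,0,0.1],[0,0,0,0,0,0,0.1],[0,0,0,0,0,0,0.1],[0,0,0,0,0,0,0.1]]'; python3 f.py; python3 - <<'E'
from h import *
for n in('top','scene','wrist'): s,c=shot(n,n+'12.png')
s1=cv2.imread('pics/scene12.png')[110:220,80:190];t=cv2.imread('pics/top12.png')[163:253,320:420]
cv2.imwrite('pics/c12.png',np.hstack([cv2.resize(s1,(396,396)),cv2.resize(t,(396,396))]))
E
```

```text
time_s: 37.7
tool_pos: [0.4971, -0.3245, 0.1946]
tcp_rot: [[-0.253, -0.967, 0.002], [-0.967, 0.253, -0.001], [0.001, -0.002, -1.0]]
contact_force: [-0.6, -0.3, -1.5]
opening: 0.17
F [ 0.39 -0.16 -0.59] F.row -0.12 P [ 496.6 -324.5  194. ] row mm -270.54 op 0.169 t 38.0
```

View pics/c12.png

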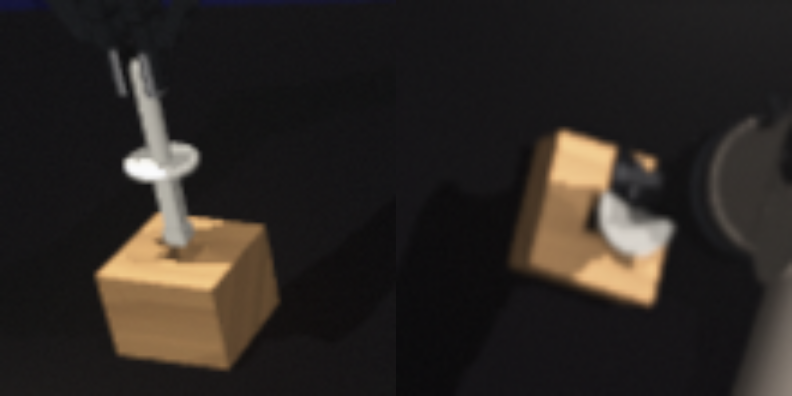

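View pics/wrist12.png

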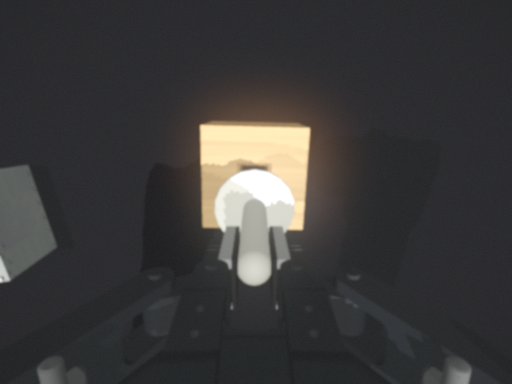

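The peg at (254,206) is centred over the block's top at (254,177), with the hole's edge peeping out at (254,166). Lowering slowly while watching the force.

```bash
python3 -m creep '[[0,0,-0.5,0,0,0,0.1],[0,0,-0.5,0,0,0,0.1],[0,0,-0.5,0,0,0,0.1],[0,0,0,0,0,0,0.1],[0,0,0,0,0,0,0.1]]'; python3 f.py
```

```text
time_s: 38.78
tool_pos: [0.4963, -0.3244, 0.1783]
tcp_rot: [[-0.253, -0.967, 0.0], [-0.967, 0.253, -0.0], [0.0, -0.0, -1.0]]
contact_force: [-0.3, -0.3, -0.2]
opening: 0.166
F [-0.    0.16 -0.49] F.row 0.15 P [ 496.4 -324.4  178.5] row mm -270.52 op 0.167 t 39.075
```

Foot is about 7 mm inside the hole with no side force. Continuing down to z ≈ 0.117.

```bash
python3 -m creep '[[0,0,-1,0,0,0,0.1],[0,0,-1,0,0,0,0.1],[0,0,-1,0,0,0,0.1],[0,0,-1,0,0,0,0.1],[0,0,-1,0,0,0,0.1],[0,0,-0.7,0,0,0,0.1],[0,0,0,0,0,0,0.1],[0,0,0,0,0,0,0.1]]'; python3 f.py
```

```text
time_s: 40.08
tool_pos: [0.4966, -0.3245, 0.1217]
tcp_rot: [[-0.253, -0.967, 0.001], [-0.967, 0.253, -0.0], [0.0, -0.001, -1.0]]
contact_force: [0.0, -0.2, -0.9]
opening: 0.169
F [ 0.08  0.17 -0.27] F.row 0.18 P [ 496.5 -324.5  121.8] row mm -270.59 op 0.168 t 40.375
```

```bash
python3 -m creep '[[0,0,-0.3,0,0,0,0.1],[0,0,-0.3,0,0,0,0.1],[0,0,0,0,0,0,0.1],[0,0,0,0,0,0,0.1]]'|grep -E "pos|force"; python3 f.py;  python3 -m creep '[[0,0,-0.15,0,0,0,0.1],[0,0,0,0,0,0,0.1]]'|grep -E "pos|force"; python3 f.py
```

```text
tool_pos: [0.4962, -0.3243, 0.1152]
contact_force: [0.6, 0.6, -1.1]
F [-0.02 -0.17 -0.45] F.row -0.17 P [ 496.3 -324.4  115.4] row mm -270.5 op 0.17 t 41.175
tool_pos: [0.4963, -0.3245, 0.1139]
contact_force: [0.2, 0.2, -0.1]
F [ 0.22 -0.15  0.78] F.row -0.13 P [ 496.3 -324.5  114. ] row mm -270.62 op 0.172 t 41.725
```

```bash
python3 -m creep '[[0,0,-0.06,0,0,0,0.1],[0,0,0,0,0,0,0.1]]'|grep -E "pos|force"; python3 f.py;  python3 -m creep '[[0,0,0,0,0,0,0.25],[0,0,0,0,0,0,0.35],[0,0,0,0,0,0,0.6],[0,0,0,0,0,0,0.6],[0,0,0,0,0,0,0.6]]'|grep -E "pos|force|open"; python3 - <<'E'
from h import *
shot('wrist','w13.png')
E
```

```text
tool_pos: [0.4964, -0.3245, 0.1139]
contact_force: [-1.1, 0.5, 5.2]
F [-1.37  0.14  5.37] F.row -0.0 P [ 496.4 -324.6  113.9] row mm -270.66 op 0.168 t 42.275
tool_pos: [0.4962, -0.3243, 0.1131]
contact_force: [-0.9, -0.8, -0.4]
opening: 0.6
```

View pics/w13.png

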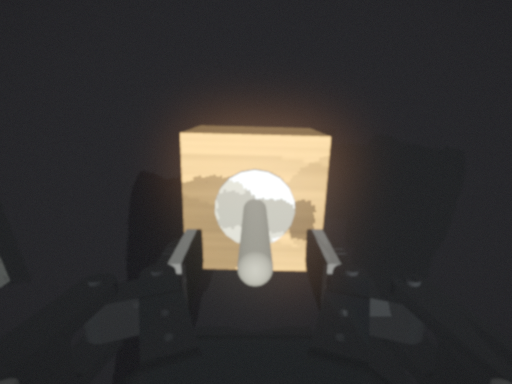

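The plate bottomed out at 5 N. It lies flat on the block's top around (254,207), and the fingers are clear of the post. I'll back off and check.

```bash
python3 -m creep '[[0,0,2,0,0,0,0.6],[0,0,3,0,0,0,0.6],[0,0,4,0,0,0,0.6],[0,0,4,0,0,0,0.6],[-3,0,2,0,0,0,0.6],[-4,0,0,0,0,0,0.6],[-4,0,0,0,0,0,0.6],[0,0,0,0,0,0,0.6],[0,0,0,0,0,0,0.6]]'; python3 - <<'E'
from h import *
np.set_printoptions(precision=4,suppress=True)
for n in('top','scene'): s,c=shot(n,n+'14.png')
s1=cv2.imread('pics/scene14.png');t=cv2.imread('pics/top14.png')
cv2.imwrite('pics/c14.png',np.vstack([np.hstack([cv2.resize(s1[120:220,90:190],(300,300)),cv2.resize(t[163:263,320:420],(300,300))]),np.hstack([cv2.resize(s1[140:240,200:400],(600,300))])]))
print(s['contact_force'],s['time_s'])
for n in('top','scene'):
    a=cv2.imread(f'pics/{n}0.png');b=cv2.imread(f'pics/{n}14.png')
    x=slice(160,310) if n=='top' else slice(255,360); y=slice(100,260) if n=='top' else slice(150,290)
    d=(np.abs(a[y,x].astype(int)-b[y,x]).max(2)>60);yy,xx=np.nonzero(d);print(n,d.sum(),(xx.min()+x.start,xx.max()+x.start,yy.min()+y.start,yy.max()+y.start) if d.any() else '')
    for d in robot.tip_of(n,'peg_left'):
        c=robot.read_camera(n);print(d['at'],d['p'],onz(c,d['at'],.08))
E
```

```text
time_s: 44.08
tool_pos: [0.387, -0.3241, 0.2635]
tcp_rot: [[-0.253, -0.968, 0.001], [-0.968, 0.253, -0.0], [-0.0, -0.001, -1.0]]
contact_force: [1.0, 0.2, -0.1]
opening: 0.599
[ 0.9487  0.1771 -0.146 ] 44.125
top 215 (np.int64(262), np.int64(278), np.int64(197), np.int64(213))
[209.0, 199.2] 0.8 [0.534  0.1979 0.08  ]
[203.5, 161.3] 0.78 [0.6569 0.218  0.08  ]
[168.9, 197.3] 0.52 [0.5397 0.3269 0.08  ]
[366.4, 212.6] 0.38 [ 0.4931 -0.3028  0.08  ]
scene 1 (np.int64(276), np.int64(276), np.int64(153), np.int64(153))
[302.3, 179.7] 0.86 [0.5362 0.1895 0.08  ]
[323.7, 205.0] 0.85 [0.667  0.2233 0.08  ]
[184.3, 263.6] 0.73 [ 0.8562 -0.1368  0.08  ]
[349.2, 178.5] 0.62 [0.5403 0.3333 0.08  ]
```

View pics/c14.png

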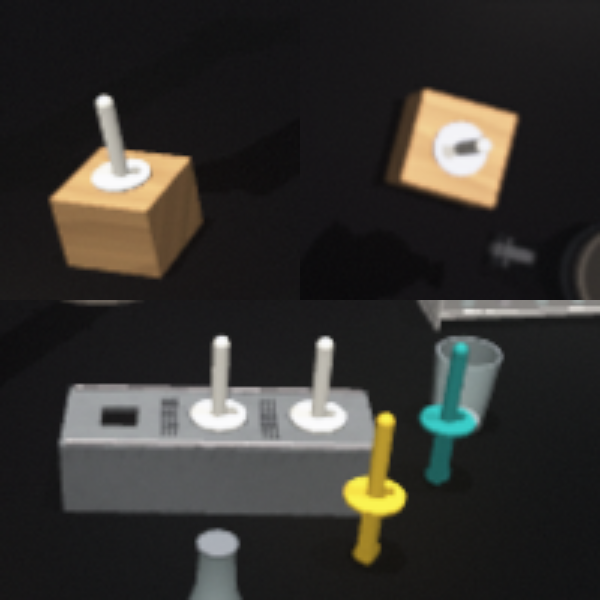

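The peg stands with its plate flat on the block, and the only change at the stand is the empty right socket. Handing in.

```bash
python3 -c "
from workcell import robot
print(robot.finish_job())"
```

```text
the job is handed in; nothing more can be done
None
```

The right peg was the loose one. It now stands upright and fully down in the repair block, released, with the gripper clear. I handed the job in at about 44 s.

- **Rocking:** I rocked each peg left first, then right.
  - **Right peg:** it slid 8–9 mm each way with almost no force, until it met its stops at about 2 N.
  - **Middle and left pegs:** both held firm within about 1–2 mm each way at 3.5–4 N.
- **Placing:** The peg lifted out freely. It went down the hole with no side force until the foot plate met the block's top, at about 5 N.
- **Last checks:** The top and scene pictures show the plate flat and centred on the block. Comparing them with the first pictures around the stand, only the right peg's place changed. The other two pegs, the stand and the flask had not moved. The beaker and the amber bottle were outside that comparison, but I never went near them.
- **Disagreements:** The cameras differed by 1–3 mm on the hole's position, within its 4.5 mm room; I relied mainly on the wrist camera's close view. In the last pictures the network found the placed peg only weakly in the top view (p 0.38), about 20 mm from the hole. It did not find it in the scene view, so for the final placing I relied on the pictures and the contact height.

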